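# Reset the tripped breaker on the workshop power board

## Robot

A 6-joint arm with a two-finger parallel gripper is mounted at the origin on the work surface. World frame = base frame: x ahead of the robot, y to its left, z up, the work surface at z = 0. Lengths are in m, angles in rad, forces in N, time in s.
With the tool pointing down it reaches from about 0.35 to 1 m from the base axis. Payload 7.1 kg.
Tool frame: the origin (TCP) lies midway between the tips of the shut fingers; the grasp point (between the pads) lies 19 mm behind it (arm.hold_point_z is the distance from the TCP to the grasp point, in m); z points along the fingers, y is the line along which they close (so a half turn about z gives the same grasp; the last joint's range is limited). The gripper opens to 85 mm and grips with 20 to 120 N. Pads are 22 mm wide; open, the fingers measure 114 mm over their backs; the gripper's body (76 mm by 85 mm) begins 54 mm behind the grasp point. The pads swing forward as they close: fully open they stand 13 mm farther back than shut.
Start: joints at [1.269, 0.423, 1.63, -0, 1.089, -0.019], TCP at [0.174, 0.6, 0.208] pointing down, gripper open.
Joint ranges: [-3, 3], [-0.9, 2.11], [0.09, 2.58], [-1.31, 4.45], [0.11, 2.69], [-2.54, 2.54]. Speed limits (rad/s): [2.39, 2.39, 3.01, 3.14, 3.14, 3.14].

## Interface

Orientations are given as [roll, pitch, yaw] about the fixed x, y, z axes, in that order (R = Rz(yaw) Ry(pitch) Rx(roll)).
In Python, from cell import sensors, optics, workorder, arm gives the robot as it stands. The module is installed in compiled form; this text tells all that it offers.
- The arm moves only by the tool servo_tool, never from a script. Its argument "series" is a list that holds one entry, the list of rows, each a list of 7 numbers: the finger opening in cm, from 0 to 8.54, then the shift along the world's x, y, z in cm, then the turn, a rotation vector about the world's x, y, z in rad. A call has 1 to 8 rows; each row is the pose to reach, as a shift and turn from the pose commanded when the call began; what a row does not reach only later rows make up. A row lasts 1/8 s, in which the tool goes at most 62.5 mm and 10.7 degrees, less where a joint would pass 70% of its speed; a pose out of reach is approached as far as the arm can. A call with a gripper value outside its range is refused whole. The fingers move at their own pace and stop on an object; the grip force is fixed at half the most. Time passes only in rows, so rows that repeat a pose let the fingers close. It gives the time, the measured TCP pose, the force, the opening and the grip force at its end, in the units of the state.
- sensors.read_state(): the state, without advancing time (a new reading comes with each control period).
- optics.grab_frame(name): name is "side" or "top" or "wrist"; returns the picture (420x560x3 uint8, red, green, blue); there is no depth.
- optics.calibration(name): a dict with "fovy" (degrees; the focal length in pixels is half the picture's height over the tangent of half this angle, whatever the lens; pixels are square), "cx", "cy" (the principal point, pixels), "rvec" (rotation vector, rad) and "tvec" (3), from world to camera coordinates, as OpenCV has them; the wrist camera has in their place "T_tool_cam" (4x4, takes a point from camera to tool coordinates, whose origin is the TCP and whose axes are the flange's). Camera axes: x right, y down, z forward; pixel columns grow to the right and rows downward; lengths in m; the calibration is good to about 2 mm. A picture is of the moment at which its call begins: read the wrist's pose just before it. calibration takes no time and is no camera call.
- workorder.close_job(): hands the job in; it is judged then, once.
The state is a dict: "t": time; "q": joint angles; "joint_vel": joint speeds; "tau": joint torques, N m; "eef_pos": TCP position; "ee_rot": TCP orientation; "contact_force": force on the tool from outside, world axes, zero at the start; "ft_torque": the same for the moment, N m; "width": opening from 0.0 (shut) to 1.0 (fully open); "grasp_force": force on a finger pad.
Only numpy, scipy, OpenCV 4.12 (cv2) and the standard library are available. Lean on these libraries where they do the work, as an engineer would, in place of code of your own. Each camera call takes 0.05 s, during which the arm holds its last target. There are 200 camera calls.

## Task

The power board on the woodcraft bench carries three breakers side by side, and one has tripped: its lever stands about midway, while another's leans fully on (away from the robot) and the third's fully off (towards the robot). Reset the tripped one properly: first push its lever fully off, towards the robot's side of the board, until it rests at its stop, pause a moment, and then throw it fully on, away from the robot. Leave the other two levers as they are, one on and one off.

Things in the scene. Friction and masses are not known exactly. Their poses are not given: they have to be found in the camera images.
- breaker_a: the tripped breaker: black case 130 (x) x 70 (y) x 60 mm on a grey board 200 x 350 x 45 mm; three such stand 80 mm apart in a row along y, in any order. Origin: centre of its underside, 45 mm above the table; own x points from off (robot's side, row of white outlets) to on; z up. Top face 60 mm above the origin over the middle 86 x 50 mm, else 50; lever axis along y, 52 mm above the origin
- lever_a (a joint): tripped lever: white paddle 12 mm thick, 24 wide (y), 65 long from its axis. Rad: 0 = fully off at its stop, leaning 0.6 to -x of its case; 0.6 = upright; 1.2 = fully on at its stop, leaning 0.6 to +x. Starts midway (0.45 to 0.75). Friction about 0.1 N m (2 to 4 N at the paddle), no spring, stays where left; can be pushed with shut fingers 15 to 40 mm above the top face
- lever_b (a joint): the like lever of the breaker that is on, same meaning of values; starts on (about 1.2) and is to stay so
- lever_c (a joint): the like lever of the breaker that has been switched off, same meaning of values; starts off (about 0) and is to stay so

How it is judged:
By the outcome, as a careful person would: the job done as asked, in the order asked, and still so for the second after the job is handed in, with the robot touching nothing.
It also fails if it takes over 32 s, if anything falls off the work surface, if the arm or the gripper's body presses on something with over 40 N, if the wrist force passes 120 N, or if a joint passes its speed limit or range.

## Working session

There is one attempt and no reset: what is moved stays moved. The work goes in short steps, Python scripts to look and compute and a tool call to move; the robot and the scene stay as the last step left them, time stands still between calls to the robot, and variables do not carry over. Pictures are saved under pics/ and viewed, at most 10 in all, crops included, and the job is handed in when it is done.

Besides the shell and the picture viewer there is one more tool, called as name([rows], argument=value, ...), one row to a line, values as JSON. servo_tool: Moves the arm, as the interface text tells. Its arguments: {"type":"object","properties":{"series":{"type":"array","items":{"type":"array","items":{"type":"array","items":{"type":"number"}}}}},"required":["series"]}

```bash
mkdir -p pics; python3 - <<'E'
from cell import sensors, optics
import cv2
for n in("top","side"):
    cv2.imwrite(f"pics/{n}0.png",optics.grab_frame(n)[:,:,::-1]); print(n,optics.calibration(n))
s=sensors.read_state();print(s['t'],s['eef_pos'],s['ee_rot'])
E
```

```text
top {'fovy': 47.11903105588152, 'cx': 283.97635769467456, 'cy': 205.85233326121633, 'rvec': array([ 2.14091184, -2.18580423,  0.08761761]), 'tvec': array([0.04961911, 0.59482296, 0.68989168])}
side {'fovy': 51.73121843998803, 'cx': 278.60360748354293, 'cy': 214.73288566988427, 'rvec': array([ 2.06387241, -0.80841546,  0.447118  ]), 'tvec': array([-0.41735941,  0.33247549,  0.35886811])}
0.1 [0.17423207 0.59966982 0.20770515] [-3.14014901e+00 -4.07537395e-05  2.85876642e+00]
```

View pics/top0.png

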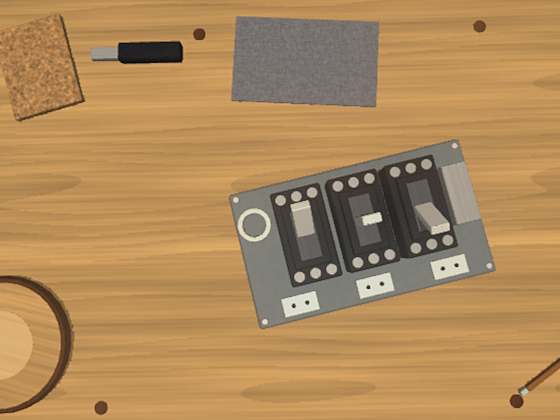

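View pics/side0.png

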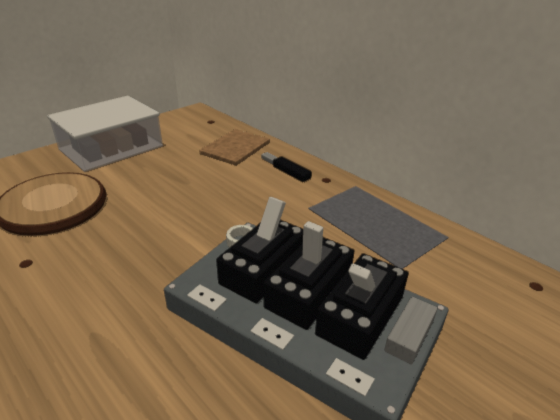

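The top view shows that the tripped breaker is the middle one: its lever tip is at (372,218), with terminal screws at (337..369,182) and (357..390,258). The left lever is on and the right one is off. Next I turn these pixels into positions.

```bash
cat > h.py <<'E'
import numpy as np, cv2
from cell import optics
def cam(n):
    c=optics.calibration(n); f=210/np.tan(np.radians(c['fovy']/2))
    K=np.array([[f,0,c['cx']],[0,f,c['cy']],[0,0,1]]); return K,c['rvec'],c['tvec']
def ray(n,uv,z):
    K,r,t=cam(n); R=cv2.Rodrigues(r)[0]; C=-R.T@t
    d=R.T@np.linalg.inv(K)@[uv[0],uv[1],1]; return C+d*(z-C[2])/d[2]
def proj(n,p):
    K,r,t=cam(n); return cv2.projectPoints(np.array(p,float).reshape(-1,1,3),r,t,K,None)[0].reshape(-1,2)
E
python3 - <<'E'
from h import *
cs=[ray("top",p,.045) for p in [(230,196),(458,140),(495,270),(262,328)]]
c=np.mean(cs,0);print("board",np.round(cs,3),c)
print("sides",[np.linalg.norm(cs[i]-cs[i-1]) for i in range(4)])
up=[ray("top",p,.097) for p in [(337,186),(353,182),(369,178)]]; lo=[ray("top",p,.097) for p in [(357,262),(374,258),(390,254)]]
m=(np.mean(up,0)+np.mean(lo,0))/2; x=np.mean(up,0)-np.mean(lo,0); yaw=np.arctan2(x[1],x[0])
e=(cs[0]+cs[1]-cs[2]-cs[3]);e2=cs[0]+cs[3]-cs[1]-cs[2]
print("case",m,yaw,np.linalg.norm(x),"board yaw",np.arctan2(e[1],e[0]),np.arctan2(e2[1],e2[0])-np.pi/2)
T=ray("top",(372,218),.16);print("tip",T)
yaw=np.arctan2(e2[1],e2[0])-np.pi/2
u=np.array([np.cos(yaw),np.sin(yaw),0]);print("tip off",(T-m)@u,(T-m)@np.array([-u[1],u[0],0]))
print("side proj of tip",proj("side",T),"corner",proj("side",cs))
E
```

```text
board [[ 0.61   0.116  0.045]
 [ 0.686 -0.221  0.045]
 [ 0.495 -0.263  0.045]
 [ 0.42   0.072  0.045]] [ 0.55291071 -0.0740865   0.045     ]
sides [np.float64(0.19566056007285562), np.float64(0.34522207925738646), np.float64(0.19518856218034106), np.float64(0.34346616214982434)]
case [ 0.5680943 -0.0700297  0.097    ] 0.22942485500937024 0.10570432812660842 board yaw 0.22257448429690152 0.22136707740276362
tip [ 0.56579526 -0.07135476  0.16      ]
tip off -0.0025338721958575432 -0.0007879356060172813
side proj of tip [[314.94271145 227.31455794]] corner [[248.3338288  222.2702647 ]
 [448.82129281 308.10816701]
 [395.31491541 420.42157972]
 [165.42716793 288.42645608]]
```

servo_tool([
  [[0,3,-4.7,2,0,0,0.04],[0,6.2,-9.4,4.2,0,0,0.07],[0,9.4,-14.1,4.2,0,0,0.11],[0,12.5,-18.8,4.2,0,0,0.145],[0,15.6,-23.5,4.2,0,0,0.18],[0,18.8,-28.2,4.2,0,0,0.22],[0,21.9,-33,4.2,0,0,0.255],[0,25,-37.7,4.2,0,0,0.29]],
])

```text
t: 1.1
eef_pos: [0.425, 0.2214, 0.2504]
ee_rot: [-3.142, -0.0, -3.133]
contact_force: [0.4, 0.2, -0.0]
width: -0.001
grasp_force: 0.0
```

servo_tool([
  [[0,3.1,-4.7,0,0,0,0.04],[0,6.3,-9.4,0,0,0,0.07],[0,9.4,-14.1,0,0,0,0.11],[0,12.5,-18.8,0,0,0,0.145],[0,15.6,-23.5,0,0,0,0.18],[0,18.8,-28.3,0,0,0,0.217],[0,18.8,-28.3,0,0,0,0.217],[0,18.8,-28.3,0,0,0,0.217]],
])

```text
t: 2.1
eef_pos: [0.6116, -0.0597, 0.2497]
ee_rot: [3.141, -0.001, -2.918]
contact_force: [0.0, 0.1, 0.0]
width: 0.0
grasp_force: 0.0
```

servo_tool([
  [[0,0,0,-4,0,0,0],[0,0,0,-7,0,0,0],[0,0,0,-10,0,0,0],[0,0,0,-12,0,0,0],[0,0,0,-12,0,0,0]],
])

```text
t: 2.72
eef_pos: [0.611, -0.0588, 0.1292]
ee_rot: [3.14, -0.003, -2.916]
contact_force: [0.8, 0.4, 0.4]
width: -0.001
grasp_force: 0.0
```

```bash
python3 - <<'E'
from cell import sensors, optics
import cv2
cv2.imwrite("pics/s1.png",cv2.resize(optics.grab_frame("side")[150:390,150:470,::-1],None,fx=2,fy=2))
s=sensors.read_state();print(s['t'],s['eef_pos'],s['contact_force'])
E
```

```text
2.775 [ 0.61210402 -0.05917339  0.13044048] [-0.17766596  0.96686854  0.23405089]
```

View pics/s1.png

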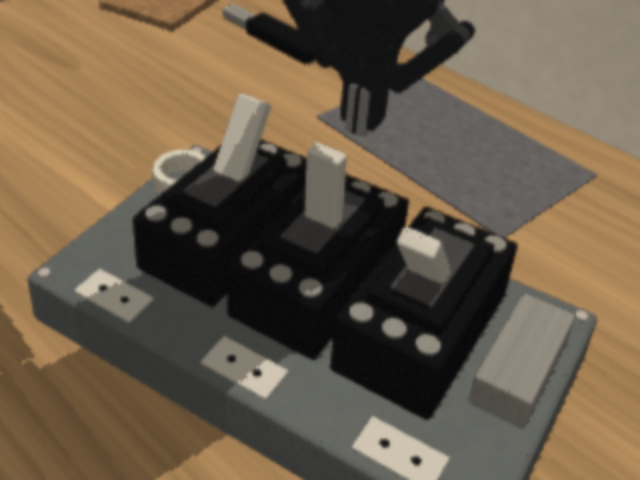

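The shut fingers, at crop pixel (360,110), are just behind the tripped lever at (325,180) and clear of its neighbours. I push towards off.

servo_tool([
  [[0,-0.7,-0.15,0,0,0,0],[0,-1.4,-0.3,0,0,0,0],[0,-2.0,-0.45,0,0,0,0],[0,-2.6,-0.6,0,0,0,0],[0,-3.1,-0.7,0,0,0,0],[0,-3.6,-0.8,0,0,0,0],[0,-4.0,-0.9,0,0,0,0],[0,-4.3,-1.0,0,0,0,0]],
])

```text
t: 3.78
eef_pos: [0.5693, -0.0698, 0.1304]
ee_rot: [3.142, 0.0, -2.917]
contact_force: [2.2, 1.0, -0.5]
width: 0.001
grasp_force: 0.8
```

servo_tool([
  [[0,-0.2,-0.05,0,0,0,0],[0,-0.2,-0.05,0,0,0,0]],
])

```text
t: 4.03
eef_pos: [0.5671, -0.0704, 0.1304]
ee_rot: [3.142, -0.001, -2.917]
contact_force: [0.0, 0.3, -0.0]
width: -0.001
grasp_force: 0.2
```

servo_tool([
  [[0,-0.1,0,0,0,0,0],[0,-0.2,-0.05,0,0,0,0]],
])

```text
t: 4.28
eef_pos: [0.5655, -0.0708, 0.1304]
ee_rot: [3.142, 0.0, -2.917]
contact_force: [2.2, 0.7, -0.3]
width: -0.002
grasp_force: 0.8
```

servo_tool([
  [[0,-0.1,0,0,0,0,0],[0,-0.2,-0.05,0,0,0,0]],
])

```text
t: 4.53
eef_pos: [0.5633, -0.0713, 0.1304]
ee_rot: [3.141, -0.0, -2.917]
contact_force: [1.9, 1.1, -0.7]
width: 0.003
grasp_force: 0.8
```

servo_tool([
  [[0,-0.15,-0.03,0,0,0,0],[0,-0.3,-0.07,0,0,0,0]],
])

```text
t: 4.78
eef_pos: [0.5603, -0.0721, 0.1304]
ee_rot: [-3.142, 0.0, -2.917]
contact_force: [1.3, 0.5, -0.7]
width: -0.002
grasp_force: 0.8
```

servo_tool([
  [[0,-0.1,-0.02,0,0,0,0],[0,-0.2,-0.05,0,0,0,0]],
])

```text
t: 5.03
eef_pos: [0.5583, -0.0725, 0.1305]
ee_rot: [-3.142, 0.0, -2.917]
contact_force: [1.3, 0.8, -0.4]
width: -0.0
grasp_force: 0.7
```

servo_tool([
  [[0,-0.1,-0.02,0,0,0,0],[0,-0.2,-0.05,0,0,0,0]],
])

```text
t: 5.28
eef_pos: [0.5563, -0.0731, 0.1304]
ee_rot: [-3.142, 0.0, -2.917]
contact_force: [1.7, -0.2, 0.0]
width: 0.0
grasp_force: 0.7
```

servo_tool([
  [[0,-0.1,-0.02,0,0,0,0],[0,-0.2,-0.05,0,0,0,0]],
])

```text
t: 5.52
eef_pos: [0.5543, -0.0735, 0.1304]
ee_rot: [3.142, 0.0, -2.917]
contact_force: [1.3, -0.4, -0.1]
width: 0.002
grasp_force: 0.7
```

```bash
python3 - <<'E'
from cell import sensors, optics
import cv2
cv2.imwrite("pics/s2.png",cv2.resize(optics.grab_frame("side")[150:390,150:470,::-1],None,fx=2,fy=2))
s=sensors.read_state();print(s['t'],s['eef_pos'],s['contact_force'])
E
```

```text
5.575 [ 0.55413884 -0.07354814  0.13039012] [ 0.33473966  0.22507783 -1.07583357]
```

View pics/s2.png

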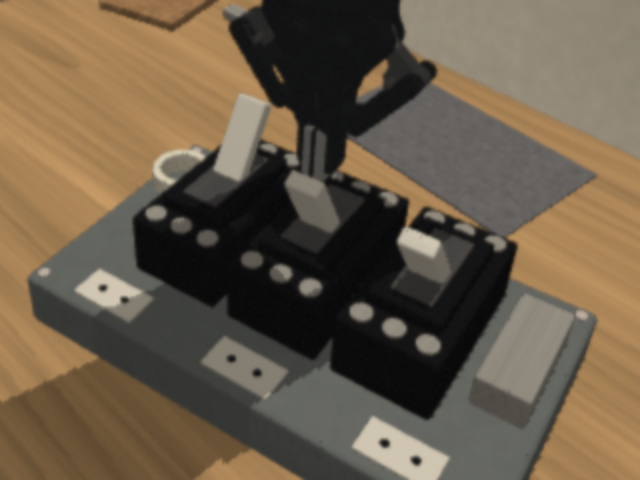

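The lever leans towards off, but its tip at (310,180) stands higher above its slot than the off lever's does. It is not at the stop yet, so I keep pushing.

servo_tool([
  [[0,-0.15,-0.03,0,0,0,0],[0,-0.3,-0.07,0,0,0,0]],
])

```text
t: 5.82
eef_pos: [0.5513, -0.0743, 0.1304]
ee_rot: [-3.142, -0.0, -2.917]
contact_force: [0.9, 0.8, 0.7]
width: -0.002
grasp_force: 0.6
```

servo_tool([
  [[0,-0.1,-0.02,0,0,0,0],[0,-0.2,-0.05,0,0,0,0]],
])

```text
t: 6.08
eef_pos: [0.5493, -0.0747, 0.1305]
ee_rot: [3.142, 0.0, -2.917]
contact_force: [2.1, 0.4, 0.3]
width: 0.004
grasp_force: 0.6
```

servo_tool([
  [[0,-0.1,-0.02,0,0,0,0],[0,-0.2,-0.05,0,0,0,0]],
])

```text
t: 6.32
eef_pos: [0.5473, -0.0752, 0.1304]
ee_rot: [-3.142, 0.0, -2.917]
contact_force: [1.6, -0.0, 0.5]
width: -0.0
grasp_force: 0.6
```

servo_tool([
  [[0,-0.1,-0.02,0,0,0,0],[0,-0.2,-0.05,0,0,0,0]],
])

```text
t: 6.58
eef_pos: [0.5453, -0.0757, 0.1304]
ee_rot: [3.142, -0.0, -2.917]
contact_force: [2.0, 0.0, -0.5]
width: 0.001
grasp_force: 0.6
```

servo_tool([
  [[0,-0.1,-0.02,0,0,0,0],[0,-0.2,-0.05,0,0,0,0]],
])

```text
t: 6.82
eef_pos: [0.5441, -0.0762, 0.1308]
ee_rot: [-3.141, 0.002, -2.917]
contact_force: [-0.4, -0.0, 4.3]
width: -0.002
grasp_force: 2.1
```

```bash
python3 - <<'E'
from cell import sensors, optics
import cv2
cv2.imwrite("pics/s3.png",cv2.resize(optics.grab_frame("side")[150:390,150:470,::-1],None,fx=2,fy=2))
s=sensors.read_state();print(s['t'],s['eef_pos'],s['contact_force'])
E
```

```text
6.875 [ 0.54365723 -0.07633932  0.1307968 ] [ 2.19611277 -0.25312843  4.47654407]
```

View pics/s3.png

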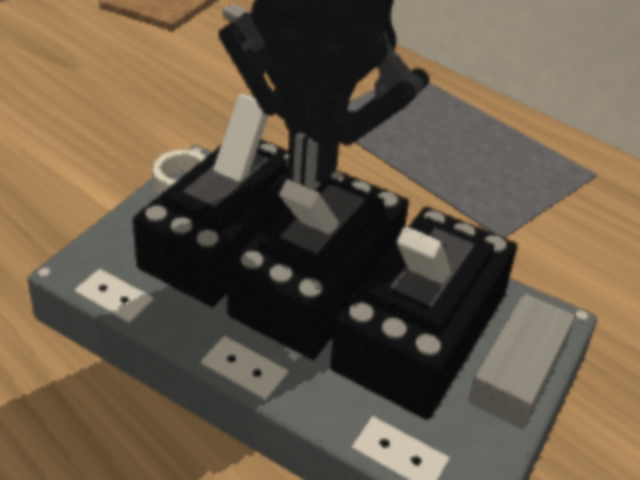

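The upward force jumped to 4.4 N and the tip dropped to (305,190), so the lever seems to be at its stop. I confirm with a small extra push and then pause.

servo_tool([
  [[0,-0.1,-0.02,0,0,0,0],[0,-0.1,-0.02,0,0,0,0]],
])

```text
t: 7.12
eef_pos: [0.5427, -0.0765, 0.1308]
ee_rot: [-3.141, 0.001, -2.917]
contact_force: [2.2, -0.5, 4.7]
width: -0.0
grasp_force: 2.4
```

servo_tool([
  [[0,-0.1,-0.02,0,0,0,0],[0,-0.1,-0.02,0,0,0,0],[0,-0.1,-0.02,0,0,0,0]],
])

```text
t: 7.5
eef_pos: [0.5417, -0.0767, 0.1307]
ee_rot: [-3.141, 0.001, -2.917]
contact_force: [3.9, 0.5, 5.7]
width: -0.002
grasp_force: 2.7
```

```bash
python3 - <<'E'
from h import *
c=np.array([.568,-.070,.045]);y=.223
R=cv2.Rodrigues(np.array([0,0,y]))[0]
for dy in(80,0,-80):
  for a in(0,.3,.6,1.2):
    t=a-.6; P=[c+R@(np.array([65*np.sin(t)+s*6*np.cos(t),dy+w,52+65*np.cos(t)-s*6*np.sin(t)])/1000) for s,w in((-1,12),(-1,-12),(1,-12),(1,12))]
    print(dy,a,"side crop",((proj("side",P)-[150,150])*2).round().astype(int).tolist(),"top",proj("top",P).round().astype(int).tolist())
I=optics.grab_frame("side")[150:390,150:470,::-1]
J=optics.grab_frame("top")[130:290,240:480,::-1]
cv2.imwrite("pics/s4.png",np.hstack([cv2.resize(I[30:150,90:250],(400,300),interpolation=2),cv2.resize(J,(400,300),interpolation=2)]))
E
```

```text
80 0 side crop [[176, 150], [206, 163], [215, 147], [185, 135]] top [[305, 268], [324, 263], [323, 255], [304, 260]]
80 0.3 side crop [[192, 126], [221, 138], [231, 126], [202, 114]] top [[302, 255], [321, 250], [319, 241], [300, 245]]
80 0.6 side crop [[208, 107], [238, 119], [248, 111], [219, 100]] top [[299, 239], [318, 234], [315, 225], [296, 230]]
80 1.2 side crop [[240, 93], [268, 104], [276, 105], [248, 95]] top [[291, 210], [310, 205], [308, 198], [289, 202]]
0 0 side crop [[279, 195], [312, 209], [321, 192], [288, 178]] top [[368, 252], [387, 247], [386, 239], [367, 244]]
0 0.3 side crop [[294, 169], [327, 182], [337, 168], [304, 155]] top [[366, 239], [385, 234], [383, 225], [364, 229]]
0 0.6 side crop [[310, 148], [343, 161], [352, 152], [319, 139]] top [[363, 223], [382, 218], [379, 209], [360, 214]]
0 1.2 side crop [[338, 130], [370, 142], [376, 144], [345, 132]] top [[354, 194], [373, 189], [370, 182], [351, 187]]
-80 0 side crop [[396, 246], [434, 263], [443, 244], [405, 228]] top [[431, 236], [450, 232], [450, 224], [431, 228]]
-80 0.3 side crop [[410, 217], [449, 233], [458, 217], [420, 202]] top [[430, 223], [449, 218], [447, 209], [428, 213]]
-80 0.6 side crop [[425, 194], [463, 209], [471, 198], [434, 184]] top [[427, 207], [446, 203], [443, 193], [424, 198]]
-80 1.2 side crop [[449, 173], [485, 186], [489, 187], [454, 173]] top [[417, 178], [436, 174], [432, 167], [413, 172]]
```

View pics/s4.png

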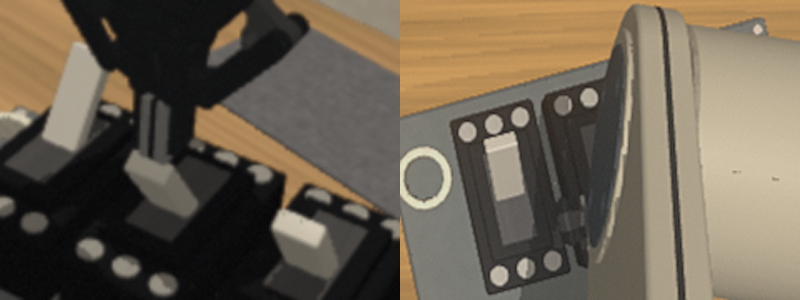

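```bash
python3 - <<'E'
from h import *
print((proj("side",[[.612,-.0592,.1304],[.612,-.0592,.145],[.5417,-.0767,.1307],[.5417,-.0767,.146]])-150)*2)
E
```

```text
[[359.41629583 154.56429335]
 [361.28755966 137.36843163]
 [307.11361046 210.71503066]
 [308.41027173 191.90311499]]
```

The projection shows the real fingertips about 16 mm above the reported TCP, so they are riding on the lever's end. I back off, go lower (TCP z 0.114) and seat the lever at the stop with proper contact.

servo_tool([
  [[0,0,0,1,0,0,0],[0,0,0,2,0,0,0],[0,2.5,0.6,2,0,0,0],[0,5,1.1,2,0,0,0],[0,5,1.1,0,0,0,0],[0,5,1.1,-1.7,0,0,0],[0,5,1.1,-1.7,0,0,0]],
])

```text
t: 8.48
eef_pos: [0.5895, -0.0655, 0.1119]
ee_rot: [3.14, -0.004, -2.918]
contact_force: [-0.3, 0.0, -0.3]
width: 0.0
grasp_force: 0.0
```

servo_tool([
  [[0,-0.6,-0.14,0,0,0,0],[0,-1.2,-0.27,0,0,0,0],[0,-1.7,-0.4,0,0,0,0],[0,-2.1,-0.5,0,0,0,0],[0,-2.1,-0.5,0,0,0,0]],
])

```text
t: 9.1
eef_pos: [0.5701, -0.0707, 0.1136]
ee_rot: [-3.142, 0.0, -2.918]
contact_force: [0.0, -0.8, -0.4]
width: 0.003
grasp_force: 0.0
```

servo_tool([
  [[0,-0.2,-0.05,0,0,0,0],[0,-0.4,-0.09,0,0,0,0],[0,-0.4,-0.09,0,0,0,0]],
])

```text
t: 9.48
eef_pos: [0.5662, -0.0715, 0.1133]
ee_rot: [3.142, -0.0, -2.917]
contact_force: [-0.6, 0.6, -0.5]
width: -0.0
grasp_force: 0.0
```

servo_tool([
  [[0,-0.15,-0.03,0,0,0,0],[0,-0.3,-0.07,0,0,0,0],[0,-0.3,-0.07,0,0,0,0]],
])

```text
t: 9.85
eef_pos: [0.5632, -0.0723, 0.1134]
ee_rot: [3.142, -0.0, -2.917]
contact_force: [-0.0, -0.7, -0.2]
width: 0.002
grasp_force: 0.0
```

servo_tool([
  [[0,-0.15,-0.03,0,0,0,0],[0,-0.3,-0.07,0,0,0,0],[0,-0.3,-0.07,0,0,0,0]],
])

```text
t: 10.22
eef_pos: [0.5602, -0.073, 0.1134]
ee_rot: [3.142, -0.0, -2.917]
contact_force: [-0.3, 0.0, -0.0]
width: -0.001
grasp_force: 0.0
```

servo_tool([
  [[0,-0.15,-0.03,0,0,0,0],[0,-0.3,-0.07,0,0,0,0],[0,-0.3,-0.07,0,0,0,0]],
])

```text
t: 10.6
eef_pos: [0.5575, -0.0737, 0.1135]
ee_rot: [-3.142, 0.0, -2.917]
contact_force: [-0.2, -0.2, 0.0]
width: 0.005
grasp_force: 0.3
```

servo_tool([
  [[0,-0.2,-0.05,0,0,0,0],[0,-0.2,-0.05,0,0,0,0]],
])

```text
t: 10.85
eef_pos: [0.557, -0.0741, 0.114]
ee_rot: [-3.141, 0.003, -2.918]
contact_force: [4.7, 2.3, -0.0]
width: -0.001
grasp_force: 2.0
```

servo_tool([
  [[0,-0.2,-0.05,0,0,0,0],[0,-0.2,-0.05,0,0,0,0]],
])

```text
t: 11.1
eef_pos: [0.5567, -0.0745, 0.1146]
ee_rot: [-3.14, 0.007, -2.918]
contact_force: [8.3, 3.6, 0.3]
width: -0.001
grasp_force: 3.6
```

The TCP now stalls at a 9 N push, which is the hard off stop. I press once more, hold as the pause, then back off, rise and cross over to the near side.

servo_tool([
  [[0,-0.1,-0.02,0,0,0,0],[0,-0.1,-0.02,0,0,0,0],[0,-0.1,-0.02,0,0,0,0],[0,-0.1,-0.02,0,0,0,0],[0,0.5,0.1,0,0,0,0],[0,1.5,0.35,0,0,0,0],[0,1.5,0.35,3.5,0,0,0],[0,1.5,0.35,7.5,0,0,0]],
])

```text
t: 12.1
eef_pos: [0.5677, -0.071, 0.1881]
ee_rot: [3.141, -0.003, -2.917]
contact_force: [0.6, -0.1, 0.4]
width: -0.002
grasp_force: 0.0
```

servo_tool([
  [[0,0,0,0,0,0,0],[0,-4,-0.9,0,0,0,0],[0,-7.2,-1.65,0,0,0,0],[0,-7.2,-1.65,0,0,0,0],[0,-7.2,-1.65,-4,0,0,0],[0,-7.2,-1.65,-7,0,0,0],[0,-7.2,-1.65,-7,0,0,0]],
])

```text
t: 12.98
eef_pos: [0.4951, -0.0871, 0.1161]
ee_rot: [3.139, -0.005, -2.917]
contact_force: [-0.7, 0.0, 0.1]
width: -0.002
grasp_force: 0.0
```

```bash
python3 - <<'E'
from cell import sensors, optics
import cv2
cv2.imwrite("pics/s5.png",cv2.resize(optics.grab_frame("side")[150:390,150:470,::-1],None,fx=2,fy=2))
s=sensors.read_state();print(s['t'],s['eef_pos'],s['contact_force'])
E
```

```text
13.025 [ 0.4962087  -0.08737683  0.11748481] [0.27684397 0.08185426 0.07402783]
```

View pics/s5.png

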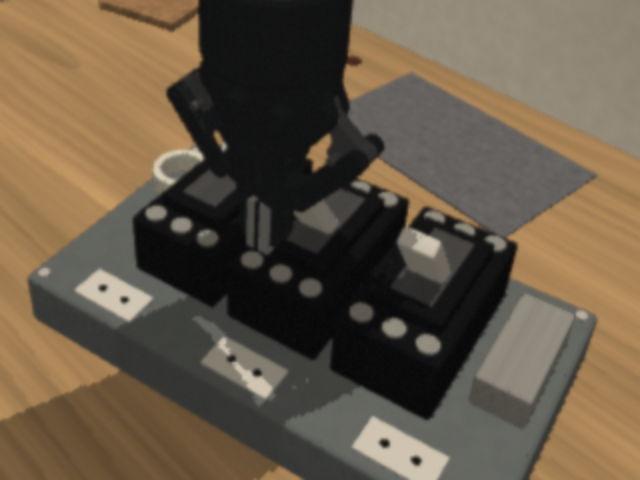

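The fingers are on the near side of the lever, tip at (262,252), with nothing touched. I throw the lever on.

servo_tool([
  [[0,0.8,0.2,-0.2,0,0,0],[0,1.6,0.4,-0.3,0,0,0],[0,2.4,0.55,-0.3,0,0,0],[0,3.2,0.75,-0.3,0,0,0],[0,4.0,0.95,-0.3,0,0,0],[0,4.8,1.1,-0.3,0,0,0],[0,5.6,1.3,-0.3,0,0,0],[0,6.4,1.5,-0.3,0,0,0]],
])

```text
t: 14.02
eef_pos: [0.5609, -0.0726, 0.1154]
ee_rot: [-3.141, -0.0, -2.917]
contact_force: [-3.4, -2.3, -0.0]
width: 0.003
grasp_force: 1.4
```

servo_tool([
  [[0,0.5,0.1,0,0,0,0],[0,1.0,0.2,0,0,0,0],[0,1.4,0.3,0,0,0,0],[0,1.6,0.35,0,0,0,0],[0,1.6,0.35,0,0,0,0]],
])

```text
t: 14.65
eef_pos: [0.5769, -0.0691, 0.1156]
ee_rot: [-3.141, 0.001, -2.917]
contact_force: [-0.6, -0.3, -0.1]
width: 0.002
grasp_force: 0.3
```

servo_tool([
  [[0,0.15,0.03,0,0,0,0],[0,0.3,0.07,0,0,0,0],[0,0.3,0.07,0,0,0,0]],
])

```text
t: 15.02
eef_pos: [0.5795, -0.0684, 0.1155]
ee_rot: [-3.142, 0.0, -2.917]
contact_force: [-1.5, -0.4, -0.4]
width: 0.001
grasp_force: 0.7
```

servo_tool([
  [[0,0.2,0.05,0,0,0,0],[0,0.2,0.05,0,0,0,0]],
])

```text
t: 15.28
eef_pos: [0.5798, -0.0683, 0.1153]
ee_rot: [3.141, -0.003, -2.917]
contact_force: [-7.2, -3.3, 4.2]
width: 0.001
grasp_force: 4.2
```

servo_tool([
  [[0,0.2,0.05,0,0,0,0],[0,0.2,0.05,0,0,0,0]],
])

```text
t: 15.52
eef_pos: [0.58, -0.0681, 0.1152]
ee_rot: [3.141, -0.007, -2.917]
contact_force: [-13.5, -5.7, 8.9]
width: 0.004
grasp_force: 8.3
```

The TCP stalls at about 17 N, so the lever is at the on stop. I back away, rise well clear and check.

servo_tool([
  [[0,-1,-0.2,0,0,0,0],[0,-3,-0.7,0,0,0,0],[0,-5,-1.1,2,0,0,0],[0,-6,-1.3,7,0,0,0],[0,-9,-1.3,12,0,0,0],[0,-12,-1.3,16,0,0,0],[0,-14,-1.3,18,0,0,0],[0,-14,-1.3,18,0,0,0]],
])

```text
t: 16.52
eef_pos: [0.444, -0.0806, 0.2973]
ee_rot: [-3.14, 0.005, -2.918]
contact_force: [0.0, -0.4, -0.6]
width: -0.0
grasp_force: 0.0
```

```bash
python3 - <<'E'
from cell import sensors, optics
import cv2, numpy as np
a=optics.grab_frame("side")[150:390,150:470,::-1];b=optics.grab_frame("top")[120:330,220:500,::-1]
cv2.imwrite("pics/s6.png",np.hstack([cv2.resize(a,(400,300)),cv2.resize(b,(400,300))]))
s=sensors.read_state();print(s['t'],s['eef_pos'],s['contact_force'])
E
```

```text
16.625 [ 0.44395699 -0.08041364  0.29524061] [0.05536947 0.24904856 0.28177108]
```

View pics/s6.png

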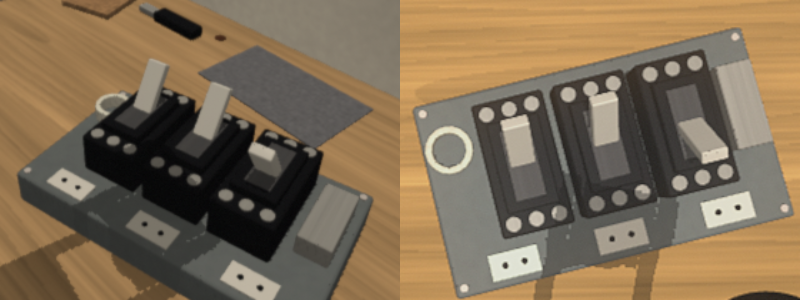

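The middle lever (top view, 603,105) now leans fully on, parallel to the left one (515,125). The right one (713,155) is still off, and the arm is clear of everything.

```bash
python3 -c "
from cell import workorder; print(workorder.close_job())"
```

```text
the job is handed in; nothing more can be done
None
```

The tripped middle breaker was pushed to its off stop, held there about half a second, then thrown fully on; the other two levers are as they were, and the job was handed in at about 16.6 s.

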